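Let the tray hoist down on its crank

TASK

The stack of trays hangs at the top of the hand-cranked tray hoist, held by the pawl. Throw the pawl lever over to release (away from the robot), wind the crank up a touch so that the pawl springs clear, and with the crank held let it turn back slowly until the trays are fully down; never let the load run away. Then throw the pawl lever fully back, and leave the other things where they stand.

Things in the scene. Friction and masses are not known exactly. Their poses are not given: they have to be found in the camera images.
- hoist: Hand-cranked tray hoist, bolted down: base plate 240 x 230 x 8 mm, grey gear housing 168 mm high (pawl ear 230), two mast posts 354 mm high at local y 118 to 153 mm. Origin on the table under the ratchet wheel; local x away from the robot (at yaw 0), y towards mast and trays, z up. Crank on the -y side, tray platform (300 x 220 mm, local y 165 to 385 mm) on the +y side.
- crank_axis (a point): Point on the crank's axis of rotation (level, along the hoist's local y), opposite the middle of the crank handle; fixed, 125 mm above the table.
- crank (a joint): Crank angle, rad: about 0 at the start, 3.0 with the trays fully down. Growing = paying out: the handle goes from the robot's side (at 0 it points at the robot, 5 degrees above level) up over the top to the far side. Negative (to -0.7) = winding up: handle moves down on the robot's side. The load drives it to pay out with 0.35 to 0.65 N m (5 to 10 N at the handle).
- crank_grip (a point): Middle of the crank handle: a black sleeve 22 mm in diameter and 130 mm long that spins freely on its pin, parallel to the crank axis at 70 mm radius, reaching local y -75 to -205 mm of the hoist; the crank arm lies at local y -51 to -61 mm. Grip it from above with the fingers closing along the hoist's local x; the fingers need not turn while it goes round.
- pawl_lever (a joint): Pawl lever angle, rad: 0 = pawl in (lever leans 29 degrees towards the robot), 1.0 = release (leans 29 degrees away from the robot); end stops at both. It turns about the axis of the pivot and stays where it is left (stiff hinge: 0.25 to 0.35 N m, 3 to 4 N at the tip). It moves the pawl through a spring.
- lever_pivot (a point): Lever and pawl pivot (axis level, along the hoist's local y), fixed: local x +50 mm, y 0, 203 mm above the table. The lever's centre line lies 20 mm to the -y side of this point.
- lever_tip (a point): Upper end of the pawl lever, centre of the round end of its black grip (18 mm in diameter, the upper 43 mm of the lever), 85 mm from the pivot axis; 278 mm above the table at both end stops. Of the hoist only the mast stands higher than 230 mm near it, over 100 mm away.
- pawl_nose (a point): Tip of the steel pawl, 57 mm from the pivot: about 170 mm above the table while it sits in the ratchet wheel. With the lever at release the loaded pawl stays jammed until the crank is wound up by 0.05 to 0.2 rad; then it springs up clear (about 200 mm) and stays clear as long as the lever is at release. With the lever back it drops onto the wheel and blocks paying out; one tooth is 0.63 rad.
- tray_lift (a joint): How far the trays have come down, m: 0 at the start, 0.12 fully down on the stop; 40 mm per radian of the crank.
- tray_top (a point): Centre of the top of the black tray stack (280 x 200 mm) on the lift platform, 210 mm above the table at the start, 90 mm when fully down.
- sauce_jar: Sauce jar, 72 mm in diameter and 110 mm high, standing on the table (bystander). Origin at its underside.
- bowl: Metal bowl, 110 mm wide and 50 mm high (bystander). Origin at its underside.
- sachet_tub: Clear tub with sachets, 80 mm wide and 62 mm high (bystander). Origin at its underside.

How it is judged:
On the way, in this order (a step that is already met when the one before it is completed fails the run):
1. the pawl lever is thrown over to release while the trays are still up (value of joint pawl_lever above 0.8 rad and value of joint tray_lift below 0.03 m), for 0.2 s.
2. the trays are fully down and at rest, the lever still at release (value of joint tray_lift above 0.115 m and velocity of joint tray_lift below 0.01 m/s and value of joint pawl_lever above 0.6 rad), for 0.2 s.
3. the pawl lever is thrown back (value of joint pawl_lever below 0.2 rad), for 0.2 s.
At the end, for the whole second after the job is handed in: The trays are down to within 8 mm of their lowest position and at rest, and the pawl lever is back within 0.2 rad of its pawl-in stop (value of joint tray_lift above 0.112 m and value of joint pawl_lever below 0.2 rad and velocity of joint crank between -0.1 and 0.1 rad/s); the robot touches nothing.
It fails at once if with the lever at release the load runs away (trays sink faster than 0.2 m/s) (value of joint pawl_lever above 0.3 rad and velocity of joint tray_lift above 0.2 m/s).
It fails at once if a bystander is knocked or moved by more than 40 mm (distance of any of sauce_jar, bowl, sachet_tub from where it was at the start of the episode above 0.04 m or angle between any of sauce_jar, bowl, sachet_tub's own z axis and vertical above 0.5 rad).
It also fails if it takes over 67 s, if anything falls off the work surface, if the arm or the gripper's body presses on something with over 40 N, if the wrist force passes 120 N, or if a joint passes its speed limit or range.

ROBOT

A 6-joint arm with a two-finger parallel gripper is mounted at the origin on the work surface. World frame = base frame: x ahead of the robot, y to its left, z up, the work surface at z = 0. Lengths are in m, angles in rad, forces in N, time in s.
With the tool pointing down it reaches from about 0.3 to 0.775 m from the base axis. Payload 14.6 kg.
Tool frame: the origin (TCP) lies at the very end of the fingers, on their centre line; the grasp point (between the pads) lies 19 mm behind it; z points along the fingers, x is the direction in which the jaws open and shut, and the axes are right-handed (so a half turn about z gives the same grasp; the last joint's range is limited). The gripper opens to 94 mm and grips with 3 to 60 N. Pads are 16 mm wide; open, the fingers measure 119 mm over their backs; the gripper's body (75 mm by 177 mm) begins 78 mm behind the grasp point.
Start: joints at [-1.235, 0.3, 1.521, -0, 1.321, -0.067], TCP at [0.216, -0.506, 0.205] pointing down, gripper open.
Joint ranges: [-3.03, 3.03], [-0.79, 2.21], [0.23, 2.52], [-1.04, 4.18], [0, 3.07], [-2.55, 2.55]. Speed limits (rad/s): [2.22, 2.22, 2.57, 3.14, 3.14, 3.14].

INTERFACE

Orientations are given as a 3x3 rotation matrix whose columns are the frame's x, y, z axes.
In Python, from plant import * gives the robot as it stands.
- The arm moves only by the shell command python3 -m inch 'ROWS'. ROWS is a JSON object of lists of equal length, an entry for each row: "fingers": the closure, from -1 (fully open) to 1 (shut); "slide": the shift along the tool's x, y, z in cm, a list of three; "turn": the turn about the tool's z in rad. In form: {"fingers": [fingers, ...], "slide": [[x, y, z], ...], "turn": [turn, ...]}. A call has 1 to 10 rows; each row is the pose to reach, as a shift and turn from the pose measured when the call began, along the tool's axes at that moment; what a row does not reach only later rows make up. A row lasts 1/12 s, in which the tool goes at most 41.7 mm and 7.16 degrees, less where a joint would pass 70% of its speed; a pose out of reach is approached as far as the arm can. A call with a gripper value outside its range is refused whole. The fingers move at their own pace and stop on an object; the grip force is fixed at half the most. Time passes only in rows, so rows that repeat a pose let the fingers close. It gives the time, the measured TCP pose, the force and the opening at its end, in the units of the state.
- get_state(): the state, without advancing time (a new reading comes with each control period).
- read_camera(name): name is "scene" or "top" or "wrist"; returns the picture (420x560x3 uint8, blue, green, red); there is no depth.
- camera_model(name): a dict with "fx", "fy", "cx", "cy" (pixels), "extrinsics" (4x4, takes a point from camera to world coordinates). Camera axes: x right, y down, z forward; pixel columns grow to the right and rows downward; lengths in m; the calibration is good to about 2 mm. A picture is of the moment at which its call begins: read the wrist's pose just before it. camera_model takes no time and is no camera call; for the wrist camera it gives the pose at the moment of the call.
- close_job(): hands the job in, once; it reports no verdict.
Trained networks look in the newest picture that a camera, given by its name, has taken for a name from the list of things; names that differ only in an ending like _2 or _b are one class to them, and where a whole thing is asked for, a point or a joint stands for the part that bears it (a point fixed in the world has none). Each returns a list of dicts, best first, with "score" (0 to 1); they miss things now and then, are a little off and sometimes report something else, mostly with a low value. They report only what shows in the picture. A call takes as long as a camera call.
- recognise(target, camera): "position" ([x, y, z] in m, in world coordinates, good to about 4 mm: the middle of the surface that is visible of it).
- spot_point(target, camera): "position" ([x, y, z] in m, in world coordinates, good to about 4 mm: a listed point, or the origin of a listed thing).
The state is a dict: "clock": time; "q": joint angles; "dq": joint speeds; "tau": joint torques, N m; "ee_pos": TCP position; "ee_rot": TCP orientation; "force": force on the tool from outside, world axes, zero at the start; "wrist_torque": the same for the moment, N m; "opening": finger opening in m.
Only numpy, scipy, OpenCV 4.12 (cv2) and the standard library are available. Lean on these libraries where they do the work, as an engineer would, in place of code of your own. Each camera call takes 0.05 s, during which the arm holds its last target. There are 200 camera calls.

## Working session

There is one attempt and no reset: what is moved stays moved. The work goes in short steps, Python scripts to look and compute and a shell command to move; the robot and the scene stay as the last step left them, time stands still between calls to the robot, and variables do not carry over. Pictures are saved under pics/ and viewed, about 8 in all and at most 12, crops included, and the job is handed in when it is done.

```bash
mkdir -p pics; ls; cat > h.py <<'E'
from plant import *
import numpy as np, cv2
def look(cam,names):
    im=read_camera(cam)
    for n in names:
        for f in (spot_point,):
            r=f(n,cam)
            print(cam,n,[(np.round(d["position"],3).tolist(),round(d["score"],2)) for d in r[:2]])
    return im
E
python3 - <<'E'
from h import *
s=get_state();print(s["clock"],s["ee_pos"],np.round(s["ee_rot"],3).tolist(),s["force"],s["opening"])
N=["hoist","crank_axis","crank_grip","lever_pivot","lever_tip","pawl_nose","tray_top","sauce_jar","bowl","sachet_tub"]
a=look("scene",N[:7]);b=look("top",N)
cv2.imwrite("pics/a.png",a);cv2.imwrite("pics/b.png",b)
E
```

```text
pics
0.0 [ 0.21549753 -0.50572076  0.20487261] [[0.392, -0.92, -0.0], [-0.92, -0.392, 0.001], [-0.001, -0.0, -1.0]] [-0.51323978 -0.54671614 -0.04139065] 0.09389952720533576
scene hoist [([0.551, 0.066, 0.001], 0.56)]
scene crank_axis []
scene crank_grip [([0.477, -0.066, 0.133], 0.65), ([0.559, 0.045, 0.278], 0.32)]
scene lever_pivot [([0.603, 0.062, 0.205], 0.69)]
scene lever_tip [([0.561, 0.048, 0.276], 0.55)]
scene pawl_nose [([0.558, 0.065, 0.171], 0.59)]
scene tray_top [([0.565, 0.346, 0.206], 0.87)]
top hoist [([0.55, 0.065, 0.001], 0.56)]
top crank_axis []
top crank_grip [([0.477, -0.066, 0.135], 0.75), ([0.559, 0.046, 0.276], 0.72)]
top lever_pivot [([0.601, 0.061, 0.203], 0.84)]
top lever_tip [([0.553, 0.068, 0.17], 0.7), ([0.557, 0.047, 0.272], 0.52)]
top pawl_nose [([0.551, 0.064, 0.171], 0.54)]
top tray_top [([0.567, 0.342, 0.211], 0.59)]
top sauce_jar [([0.391, -0.472, -0.002], 0.72)]
top bowl [([0.618, -0.445, 0.004], 0.98)]
top sachet_tub [([0.284, -0.339, 0.002], 0.83)]
```

View pics/a.png

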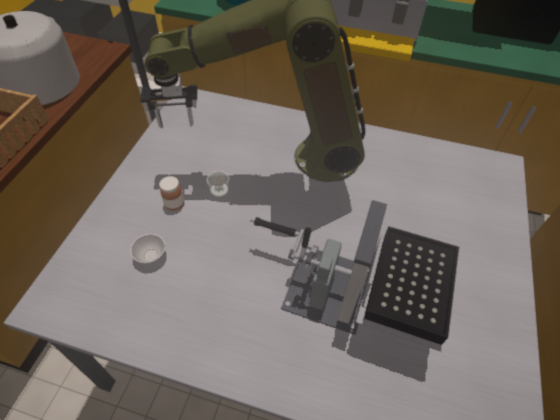

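View pics/b.png

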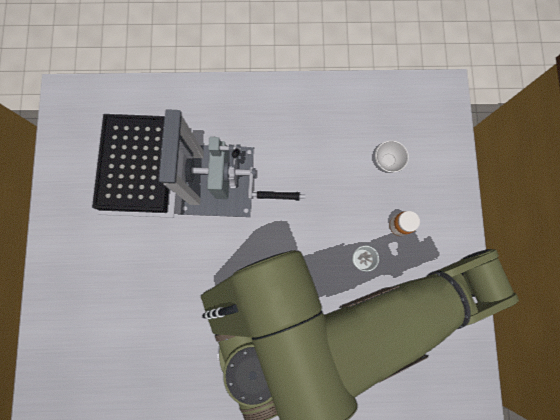

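The pictures agree with the networks. In the scene picture the crank handle is at about (273,227), the lever at (306,237) and the trays at (413,283). Hoist yaw is about -3.3°. The bystanders stand well clear, on the right of the table. The plan is to straddle the lever with open fingers and push it over.

```bash
python3 -m inch '{"fingers":[-1,-1,-1,-1,-1,-1,-1,-1,-1,-1],"slide":[[0,0,-4],[0,0,-8],[-2,-3,-11.5],[-4,-6,-11.5],[-6,-9,-11.5],[-8,-12,-11.5],[-10,-15,-11.5],[-12,-18,-11.5],[-14.5,-21,-11.5],[-16.5,-24,-11.5]],"turn":[-0.11,-0.22,-0.33,-0.44,-0.55,-0.66,-0.77,-0.88,-1.0,-1.111]}'
python3 - <<'E'
from h import *
s=get_state();R=s["ee_rot"];print(s["clock"],np.round(s["q"],2),np.round(R,3).tolist())
print(100*R.T@(np.array([.568,.044,.32])-s["ee_pos"]), np.arctan2(R[1,0],R[0,0]))
E
```

```text
clock: 1.78
ee_pos: [0.3721, -0.2582, 0.3207]
ee_rot: [[0.999, -0.051, 0.0], [-0.051, -0.999, -0.0], [0.0, 0.0, -1.0]]
force: [0.9, -0.0, 0.4]
opening: 0.0941
1.7833 [-0.69  0.01  1.59  0.    1.54 -0.64] [[0.999, -0.051, 0.0], [-0.051, -0.999, -0.0], [0.0, 0.0, -1.0]]
[ 18.02258614 -31.17739859   0.07203892] -0.051125792648234206
```

```bash
python3 -m inch '{"fingers":[-1,-1,-1,-1,-1,-1,-1,-1,-1,-1],"slide":[[2,-3.5,0],[4,-7,0],[6,-10.5,0],[8,-14,0],[10,-17.5,0],[12,-21,0],[14,-24.5,0],[16,-28,0],[18,-31.2,0],[18,-31.2,0]],"turn":[0,0,0,0,0,0,0,0,0,0]}'
python3 - <<'E'
from h import *
N=["lever_tip","lever_pivot","crank_grip"]
w=look("wrist",N);look("scene",N)
s=get_state();print(s["clock"],s["ee_pos"],s["opening"])
cv2.imwrite("pics/c.png",w)
E
```

```text
clock: 2.62
ee_pos: [0.5696, 0.049, 0.3194]
ee_rot: [[0.999, -0.047, -0.001], [-0.047, -0.999, 0.001], [-0.001, -0.0, -1.0]]
force: [-0.1, 0.2, -0.3]
opening: 0.0941
wrist lever_tip [([0.558, 0.049, 0.279], 0.75)]
wrist lever_pivot [([0.597, 0.064, 0.201], 0.67)]
wrist crank_grip [([0.474, -0.068, 0.135], 0.55)]
scene lever_tip [([0.561, 0.048, 0.279], 0.76)]
scene lever_pivot []
scene crank_grip [([0.476, -0.066, 0.131], 0.91)]
3.0167 [0.56752084 0.04334799 0.32118396] 0.09388069400173667
```

View pics/c.png

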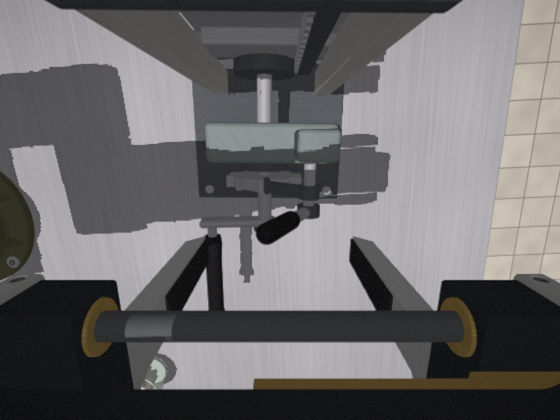

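The lever's grip, at (278,228), lies between the open fingers. I'll descend over it and push.

```bash
python3 -m inch '{"fingers":[-1,-1,-1,-1,-1,-1,-1],"slide":[[0,-0.3,2],[0,-0.3,4],[0,-0.3,6],[0,-0.3,7.1],[0,-0.3,7.1],[1,-0.3,7.1],[2,-0.3,7.1]],"turn":[0,0,0,0,0,0,0]}'
python3 -m inch '{"fingers":[-1,-1,-1,-1,-1,-1,-1,-1,-1],"slide":[[1,0,0],[2,0,0],[3,0,0],[4,0,0],[5,0,0],[6,0,0],[7,0,0],[8,0,0],[8,0,0]],"turn":[0,0,0,0,0,0,0,0,0]}'
```

```text
clock: 3.6
ee_pos: [0.5882, 0.045, 0.2519]
ee_rot: [[0.999, -0.053, 0.003], [-0.053, -0.999, -0.0], [0.003, 0.0, -1.0]]
force: [-0.1, 0.7, -0.4]
opening: 0.0936
clock: 4.35
ee_pos: [0.6666, 0.0407, 0.2531]
ee_rot: [[0.999, -0.053, -0.004], [-0.053, -0.999, 0.0], [-0.004, 0.0, -1.0]]
force: [-20.7, 1.4, 6.2]
opening: 0.0941
```

```bash
python3 -m inch '{"fingers":[-1,-1,-1,-1],"slide":[[-1,0,0],[-2.5,0,0],[-2.5,0,-3],[-2.5,0,-7]],"turn":[0,0,0,0]}'
python3 - <<'E'
from h import *
look("scene",["lever_tip","lever_pivot","crank_grip"]);look("top",["crank_grip"]);look("wrist",["lever_tip"])
s=get_state();R=s["ee_rot"];print(s["clock"],s["ee_pos"],s["force"])
print(100*R.T@(np.array([.475,-.068,.32])-s["ee_pos"]))
E
```

```text
clock: 4.68
ee_pos: [0.6404, 0.0418, 0.3223]
ee_rot: [[0.999, -0.053, -0.009], [-0.053, -0.999, 0.0], [-0.009, 0.0, -1.0]]
force: [-0.2, -1.0, 0.6]
opening: 0.0943
scene lever_tip [([0.644, 0.044, 0.278], 0.61)]
scene lever_pivot [([0.602, 0.063, 0.203], 0.86)]
scene crank_grip [([0.473, -0.068, 0.132], 0.94)]
top crank_grip []
wrist lever_tip [([0.642, 0.043, 0.278], 0.62)]
5.0833 [0.64177306 0.04193727 0.32225124] [0.23993255 0.28722446 0.01431973]
[-16.0698505   11.86195821   0.3147968 ]
```

```bash
python3 -m inch '{"fingers":[-1,-1,-1,-1,-1,-1,-1],"slide":[[-2.7,2,0],[-5.4,4,0],[-8.1,6,0],[-10.8,8,0],[-13.5,10,0],[-16.1,11.9,0],[-16.1,11.9,0]],"turn":[0,0,0,0,0,0,0]}'
python3 - <<'E'
from h import *
look("wrist",["crank_grip"]);look("scene",["crank_grip"])
s=get_state();R=s["ee_rot"];print(s["ee_pos"],100*R.T@(np.array([.474,-.068,.112])-s["ee_pos"]))
E
```

```text
clock: 5.67
ee_pos: [0.4716, -0.0703, 0.3235]
ee_rot: [[0.998, -0.055, -0.005], [-0.055, -0.998, -0.001], [-0.005, 0.001, -1.0]]
force: [1.4, 0.2, 0.6]
opening: 0.0943
wrist crank_grip []
scene crank_grip [([0.474, -0.068, 0.129], 0.61)]
[ 0.47512647 -0.06808745  0.32282955] [ 1.26956864e-02 -2.68042011e-03  2.10832540e+01]
```

```bash
python3 -m inch '{"fingers":[-1,-1,-1,-1,-1,-1,-1,-1],"slide":[[0,0,3.5],[0,0,7],[0,0,10.5],[0,0,14],[0,0,17.5],[0,0,20],[0,0,21],[0,0,21]],"turn":[0,0,0,0,0,0,0,0]}'
python3 -m inch '{"fingers":[0,0.3,0.6,1,1,1,1,1,1,1],"slide":[[0,0,0],[0,0,0],[0,0,0],[0,0,0],[0,0,0],[0,0,0],[0,0,0],[0,0,0],[0,0,0],[0,0,0]],"turn":[0,0,0,0,0,0,0,0,0,0]}'
python3 - <<'E'
from h import *
w=look("wrist",["pawl_nose"]);cv2.imwrite("pics/d.png",w)
s=get_state();print(s["ee_pos"],s["force"],s["opening"],np.round(s["q"],2))
E
```

```text
clock: 6.53
ee_pos: [0.4733, -0.0674, 0.1107]
ee_rot: [[0.999, -0.052, -0.01], [-0.052, -0.999, 0.001], [-0.01, -0.001, -1.0]]
force: [-0.0, -0.6, 0.4]
opening: 0.0941
clock: 7.37
ee_pos: [0.4733, -0.0674, 0.1107]
ee_rot: [[0.999, -0.052, -0.01], [-0.052, -0.999, 0.001], [-0.01, -0.001, -1.0]]
force: [-0.7, -1.1, 0.3]
opening: 0.0308
wrist pawl_nose []
[ 0.47331948 -0.06735672  0.11063994] [ 3.72665288  0.34304467 -0.57467968] 0.02287925879563724 [-0.22  0.25  1.82 -0.    1.08 -0.16]
```

View pics/d.png

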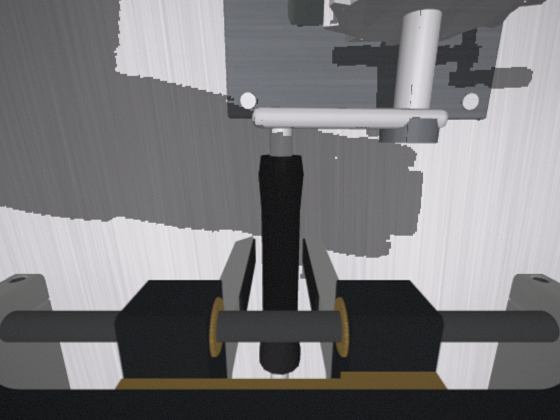

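The handle is held: it runs up between the pads at (280,300), and the opening is 22.9 mm. Next I'll wind up.

```bash
cat > arc.py <<'E'
from h import *
import sys
# axis centre in TCP terms, from the first grasp (crank=0)
u=np.array([np.cos(-.055),np.sin(-.055),0]); up=np.array([0,0,1.])
P0=np.array([.4733,-.0674,.1107]); r=.07
def pos(c):
    a=np.deg2rad(175); f=lambda t: r*(np.cos(t)*u+np.sin(t)*up)
    return P0+f(a-c)-f(a)
s=get_state();R=s["ee_rot"];p=s["ee_pos"]
d=p-pos(0)+r*(np.cos(np.deg2rad(175))*u+np.sin(np.deg2rad(175))*up)
print(s["clock"],"crank",round(np.deg2rad(175)-np.arctan2(d[2],d@u)%(2*np.pi),3),"r",round(np.hypot(d[2],d@u),4),"F",np.round(s["force"],1),"op",round(s["opening"],4))
if len(sys.argv)>1:
    for c in np.linspace(*map(float,sys.argv[1:3]),int(sys.argv[3])): print(round(c,2),np.round(100*R.T@(pos(c)-p),2).tolist())
E
python3 -m inch '{"fingers":[1,1,1,1,1,1],"slide":[[0,0,0.4],[0,0,0.8],[0,0,1.2],[0,0,1.6],[0,0,1.8],[0,0,1.8]],"turn":[0,0,0,0,0,0]}'
python3 - <<'E'
from h import *
for c in ("scene","top"): look(c,["pawl_nose","crank_grip","lever_tip"])
E
python3 arc.py 0 1 11
```

```text
clock: 7.97
ee_pos: [0.4742, -0.0674, 0.093]
ee_rot: [[0.999, -0.052, -0.008], [-0.052, -0.999, 0.001], [-0.008, -0.001, -1.0]]
force: [3.5, 0.1, 6.0]
opening: 0.0214
scene pawl_nose [([0.547, 0.067, 0.206], 0.69)]
scene crank_grip [([0.475, -0.069, 0.115], 0.56)]
scene lever_tip [([0.643, 0.042, 0.279], 0.64)]
top pawl_nose [([0.543, 0.064, 0.205], 0.54)]
top crank_grip []
top lever_tip [([0.639, 0.041, 0.274], 0.83)]
8.3667 crank -0.25 r 0.0698 F [3.1 0.6 5.1] op 0.0211
0.0 [-0.1, 0.0, -1.74]
0.1 [-0.01, 0.0, -2.43]
0.2 [0.15, 0.0, -3.12]
0.3 [0.38, 0.0, -3.78]
0.4 [0.67, 0.0, -4.41]
0.5 [1.02, 0.0, -5.02]
0.6 [1.43, 0.0, -5.58]
0.7 [1.9, 0.0, -6.1]
0.8 [2.42, 0.01, -6.58]
0.9 [2.98, 0.01, -7.0]
1.0 [3.58, 0.01, -7.36]
```

The pawl has sprung clear, with its nose at z = 0.206. I'll pay out along the arc.

```bash
python3 -m inch '{"fingers":[1,1,1,1,1,1,1,1,1,1],"slide":[[-0.1,0,-0.9],[-0.1,0,-1.74],[0,0,-2.4],[0.15,0,-3.1],[0.4,0,-3.8],[0.7,0,-4.4],[1.0,0,-5.0],[1.45,0,-5.6],[1.9,0,-6.1],[2.4,0,-6.6]],"turn":[0,0,0,0,0,0,0,0,0,0]}'
python3 arc.py 0.7 1.9 13
```

```text
clock: 9.2
ee_pos: [0.5003, -0.0687, 0.1593]
ee_rot: [[0.999, -0.052, -0.003], [-0.052, -0.999, 0.001], [-0.004, -0.001, -1.0]]
force: [20.4, 1.3, -18.3]
opening: 0.0213
9.2 crank 0.821 r 0.0694 F [ 20.4   1.3 -18.3] op 0.0213
0.7 [-0.67, 0.02, 0.52]
0.8 [-0.15, 0.02, 0.05]
0.9 [0.41, 0.02, -0.37]
1.0 [1.01, 0.02, -0.73]
1.1 [1.65, 0.02, -1.02]
1.2 [2.31, 0.03, -1.26]
1.3 [2.99, 0.03, -1.42]
1.4 [3.68, 0.03, -1.52]
1.5 [4.38, 0.03, -1.54]
1.6 [5.08, 0.03, -1.5]
1.7 [5.77, 0.04, -1.38]
1.8 [6.44, 0.04, -1.2]
1.9 [7.1, 0.04, -0.95]
```

```bash
python3 -m inch '{"fingers":[1,1,1,1,1,1,1,1,1,1],"slide":[[0.5,0,-0.2],[1.1,0,-0.55],[1.75,0,-0.85],[2.4,0,-1.1],[3.1,0,-1.25],[3.8,0,-1.35],[4.5,0,-1.4],[5.2,0,-1.35],[5.8,0,-1.2],[6.5,0,-1.05]],"turn":[0,0,0,0,0,0,0,0,0,0]}'
python3 arc.py 1.8 3.1 14
```

```text
clock: 10.03
ee_pos: [0.5658, -0.0725, 0.1696]
ee_rot: [[0.999, -0.052, -0.003], [-0.052, -0.999, 0.0], [-0.003, -0.0, -1.0]]
force: [5.2, -4.3, -5.6]
opening: 0.0213
10.0333 crank 1.822 r 0.0689 F [ 5.2 -4.3 -5.6] op 0.0213
1.8 [-0.11, -0.01, -0.15]
1.9 [0.55, -0.0, 0.1]
2.0 [1.17, -0.0, 0.41]
2.1 [1.76, -0.0, 0.79]
2.2 [2.31, 0.0, 1.22]
2.3 [2.82, 0.0, 1.7]
2.4 [3.28, 0.0, 2.23]
2.5 [3.67, 0.0, 2.81]
2.6 [4.01, 0.01, 3.42]
2.7 [4.29, 0.01, 4.06]
2.8 [4.5, 0.01, 4.73]
2.9 [4.65, 0.01, 5.41]
3.0 [4.72, 0.01, 6.11]
3.1 [4.73, 0.01, 6.81]
```

```bash
python3 -m inch '{"fingers":[1,1,1,1,1,1,1,1,1],"slide":[[0.6,0,0.2],[1.25,0,0.5],[1.85,0,0.9],[2.4,0,1.3],[2.9,0,1.8],[3.35,0,2.3],[3.75,0,2.9],[4.1,0,3.5],[4.35,0,4.15]],"turn":[0,0,0,0,0,0,0,0,0]}'
python3 arc.py 2.6 3.2 7
```

```text
clock: 10.78
ee_pos: [0.6093, -0.0751, 0.1272]
ee_rot: [[0.999, -0.052, -0.003], [-0.052, -0.999, -0.0], [-0.003, 0.0, -1.0]]
force: [1.9, -5.3, -7.2]
opening: 0.0213
10.7833 crank 2.726 r 0.0702 F [ 1.9 -5.3 -7.2] op 0.0213
2.6 [-0.36, -0.02, -0.81]
2.7 [-0.08, -0.02, -0.17]
2.8 [0.13, -0.02, 0.5]
2.9 [0.27, -0.02, 1.18]
3.0 [0.35, -0.02, 1.88]
3.1 [0.35, -0.02, 2.58]
3.2 [0.29, -0.02, 3.28]
```

```bash
python3 -m inch '{"fingers":[1,1,1,1,1,1,1],"slide":[[0.15,0,0.5],[0.25,0,1.0],[0.3,0,1.5],[0.35,0,1.9],[0.35,0,2.2],[0.35,0,2.4],[0.35,0,2.4]],"turn":[0,0,0,0,0,0,0]}'
python3 arc.py
python3 - <<'E'
from h import *
look("scene",["tray_top","crank_grip","lever_tip"]);look("top",["tray_top"])
E
```

```text
clock: 11.37
ee_pos: [0.6138, -0.0753, 0.106]
ee_rot: [[0.999, -0.052, 0.0], [-0.052, -0.999, -0.001], [0.0, 0.001, -1.0]]
force: [-6.6, -1.9, 16.6]
opening: 0.0211
11.3667 crank 3.035 r 0.071 F [-6.6 -1.9 16.6] op 0.0211
scene tray_top [([0.564, 0.346, 0.089], 0.69)]
scene crank_grip [([0.616, -0.074, 0.129], 0.88)]
scene lever_tip [([0.64, 0.043, 0.279], 0.59)]
top tray_top [([0.57, 0.342, 0.092], 0.89)]
```

The trays are down: tray top is at z = 0.09 and the crank has reached its stop. I'll release and rise.

```bash
python3 -m inch '{"fingers":[0,-1,-1,-1,-1,-1,-1,-1],"slide":[[0,0,-0.2],[0,0,-0.2],[0,0,-0.2],[0,0,-0.2],[0,0,-0.2],[0,0,-0.2],[0,0,-0.2],[0,0,-0.2]],"turn":[0,0,0,0,0,0,0,0]}'
python3 -m inch '{"fingers":[-1,-1,-1,-1,-1,-1,-1,-1,-1],"slide":[[0,0,-2],[0,0,-5],[0,0,-8],[0,0,-11],[0,0,-14],[0,0,-17],[0,0,-20],[0,0,-21.5],[0,0,-21.5]],"turn":[0,0,0,0,0,0,0,0,0]}'
python3 - <<'E'
from h import *
look("scene",["tray_top","crank_grip","lever_tip"]);look("top",["tray_top"])
s=get_state();R=s["ee_rot"];print(s["clock"],s["ee_pos"],s["opening"],s["force"],100*R.T@(np.array([.635,.042,.32])-s["ee_pos"]))
E
```

```text
clock: 12.33
ee_pos: [0.6137, -0.0753, 0.1078]
ee_rot: [[0.999, -0.052, 0.0], [-0.052, -0.999, -0.001], [0.0, 0.001, -1.0]]
force: [0.0, -0.2, -0.2]
opening: 0.0709
clock: 13.08
ee_pos: [0.6143, -0.0753, 0.3268]
ee_rot: [[0.999, -0.052, 0.006], [-0.052, -0.999, -0.002], [0.006, 0.001, -1.0]]
force: [0.2, -0.0, 0.3]
opening: 0.0943
scene tray_top [([0.564, 0.347, 0.087], 0.65)]
scene crank_grip [([0.615, -0.079, 0.129], 0.92)]
scene lever_tip [([0.641, 0.043, 0.278], 0.54)]
top tray_top [([0.567, 0.341, 0.09], 0.64)]
13.3833 [ 0.61344128 -0.07510424  0.32131141] 0.09385264041476472 [-1.22539302  0.50504433  0.64011433] [  1.53975381 -11.80731222   0.12466083]
```

```bash
python3 -m inch '{"fingers":[-1,-1,-1,-1,-1,-1,-1,-1],"slide":[[0.4,-3,0],[0.8,-6,0],[1.2,-9,0],[1.5,-11.8,0],[1.5,-11.8,0],[1.5,-11.8,3],[1.5,-11.8,6],[1.5,-11.8,7.1]],"turn":[0,0,0,0,0,0,0,0]}'
python3 -m inch '{"fingers":[-1,-1,-1,-1,-1,-1,-1,-1,-1,-1],"slide":[[-1,0,0],[-2,0,0],[-3,0,0],[-4,0,0],[-5,0,0],[-6,0,0],[-7,0,0],[-8,0,0],[-9,0,0],[-10,0,0]],"turn":[0,0,0,0,0,0,0,0,0,0]}'
```

```text
clock: 14.05
ee_pos: [0.6331, 0.0416, 0.2453]
ee_rot: [[0.999, -0.052, -0.008], [-0.052, -0.999, -0.0], [-0.008, 0.001, -1.0]]
force: [0.3, -0.2, -0.4]
opening: 0.094
clock: 14.88
ee_pos: [0.5361, 0.0462, 0.2475]
ee_rot: [[0.999, -0.053, 0.002], [-0.053, -0.999, -0.001], [0.002, 0.001, -1.0]]
force: [72.0, -4.7, -7.1]
opening: 0.0938
```

The lever is on its stop (72 N, under the limit). I'll back off and lift away.

```bash
python3 -m inch '{"fingers":[-1,-1,-1,-1,-1,-1,-1],"slide":[[1,0,0],[2.5,0,0],[2.5,0,-3],[2.5,0,-6],[2.5,0,-9],[2.5,0,-11],[2.5,0,-11]],"turn":[0,0,0,0,0,0,0]}'
python3 - <<'E'
from h import *
a=look("scene",["tray_top","crank_grip","lever_tip","pawl_nose"]);look("wrist",["lever_tip"]);look("top",["sauce_jar","bowl","sachet_tub","tray_top"])
s=get_state();print(s["clock"],s["ee_pos"],s["force"])
cv2.imwrite("pics/e.png",a)
E
```

```text
clock: 15.47
ee_pos: [0.5615, 0.0446, 0.3625]
ee_rot: [[0.999, -0.053, 0.009], [-0.053, -0.999, -0.001], [0.009, 0.0, -1.0]]
force: [0.0, -0.5, 0.5]
opening: 0.094
scene tray_top [([0.564, 0.345, 0.088], 0.66)]
scene crank_grip [([0.614, -0.077, 0.127], 0.79)]
scene lever_tip [([0.562, 0.349, 0.087], 0.7), ([0.562, 0.046, 0.278], 0.64)]
scene pawl_nose [([0.559, 0.064, 0.172], 0.52)]
wrist lever_tip [([0.559, 0.048, 0.282], 0.66)]
top sauce_jar [([0.389, -0.47, -0.001], 0.78)]
top bowl [([0.618, -0.445, 0.001], 0.62)]
top sachet_tub [([0.283, -0.341, 0.002], 0.64)]
top tray_top [([0.568, 0.344, 0.089], 0.85)]
16.0667 [0.56082134 0.04494796 0.35739103] [ 0.14883934 -0.32598913  0.04021114]
```

View pics/e.png

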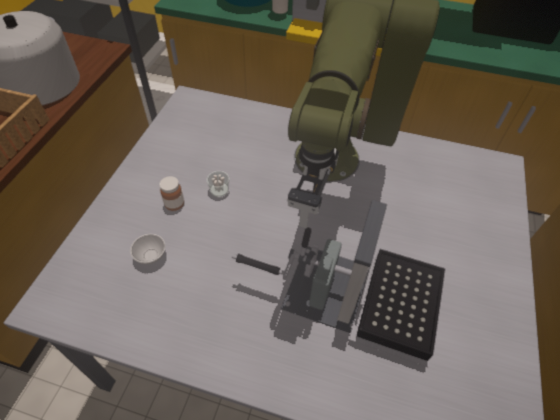

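The picture shows the trays down at (402,303), the lever back towards the robot at (307,237) and the gripper clear above it. The jar, bowl and tub have not moved. I'll hand the job in.

```bash
python3 -c "
from plant import *
print(close_job())"
```

```text
the job is handed in; nothing more can be done
None
```

The job is done and handed in at about 16 s of the 67 s allowed; `close_job()` gave no verdict. I threw the pawl lever to release, wound the crank up about 0.25 rad until the pawl sprang clear, and paid the trays out slowly with the handle gripped. Then I pushed the lever back onto its stop.

**Last checks:**
- **Trays:** the tray top is at z of about 0.089 m (90 mm is fully down). The crank was at about 3.03 rad on its stop before I released it, and the trays stayed down afterwards.
- **Lever:** the tip is back at its starting place, (0.56, 0.047, 0.28).
- **Pawl:** the nose is down at 0.172 m.
- **Bystanders:** the jar, bowl and tub are within 2 mm of where they started.
- **Gripper:** it stands clear of everything, with about zero force.

**Forces and a false reading:**
- The wrist force peaked at 72 N as the lever reached its stop, below the 120 N limit. It was about 27 N early in the pay-out, until I corrected the arc.
- In the last scene picture the lever-tip network's top hit was on the trays, which was false. Its second hit and the wrist camera agreed on the true place.

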